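Tip the hub nuts out of a flip-front caddy

ROBOT

A 7-joint arm with a two-finger parallel gripper is mounted at the origin on the work surface; the furniture and walls round the work are solid. World frame = base frame: x ahead of the robot, y to its left, z up, the work surface at z = 0. Lengths are in mm, angles in rad, forces in N, time in s.
With the tool pointing down it reaches from about 400 to 875 mm from the base axis. Payload 4.4 kg.
Tool frame: the origin (TCP) lies midway between the tips of the shut fingers; the grasp point (between the pads) lies 19 mm behind it; z points along the fingers, y is the line along which they close (so a half turn about z gives the same grasp; the last joint's range is limited). The gripper opens to 85 mm and grips with 20 to 120 N. Pads are 22 mm wide; open, the fingers measure 114 mm over their backs; the gripper's body (76 mm by 85 mm) begins 54 mm behind the grasp point. The pads swing forward as they close: fully open they stand 13 mm farther back than shut.
Start: joints at [1.275, 0.628, 0.038, 1.517, -0.027, 0.996, -0.02], TCP at [148.087, -632.921, 203.213] pointing down, gripper open.
Joint ranges: [-3.06, 3.06], [-0.37, 2.12], [-1.25, 1.32], [0.18, 2.47], [-1.1, 4.24], [0.23, 1.98], [-2.94, 2.94]. Speed limits (rad/s): [2.57, 2.57, 3.14, 3.14, 3.14, 3.14, 3.14].

INTERFACE

Orientations are given as [roll, pitch, yaw] about the fixed x, y, z axes, in that order (R = Rz(yaw) Ry(pitch) Rx(roll)).
In Python, from cell import ctrl gives the robot as it stands. The module is installed in compiled form; this text tells all that it offers.
- The arm moves only by the tool step_arm, never from a script. Its argument "commands" is one flat list of numbers, 7 for each row, row after row: the shift along the tool's x, y, z in cm, then the turn, a rotation vector about the tool's x, y, z in rad, then the opening, from 0 (shut) to 1 (fully open). A call has 1 to 10 rows; each row is the pose to reach, as a shift and turn from the pose commanded when the call began, along the tool's axes at that moment; what a row does not reach only later rows make up. A row lasts 1/10 s, in which the tool goes at most 50 mm and 8.59 degrees, less where a joint would pass 70% of its speed; a pose out of reach is approached as far as the arm can. A call with a gripper value outside its range is refused whole. The fingers move at their own pace and stop on an object; the grip force is fixed at half the most. Time passes only in rows, so rows that repeat a pose let the fingers close. It gives the time, the measured TCP pose, the force, the opening and the grip force at its end, in the units of the state.
- ctrl.read_state(): the state, without advancing time (a new reading comes with each control period).
- ctrl.get_image(name): name is "scene" or "side" or "wrist"; returns a dict with "image" (480x640x3 uint8, red, green, blue), "range_z" (480x640 float32, mm along the optical axis (not along the pixel's ray), 0 where there is no reading), "vfov" (degrees; the focal length in pixels is half the picture's height over the tangent of half this angle, whatever the lens; pixels are square), "cx", "cy" (the principal point, pixels), "D" ([k1, k2, p1, p2, k3] as OpenCV has them; the pictures are not rectified), "world_to_cam" (4x4, takes a point from world to camera coordinates). Camera axes: x right, y down, z forward; pixel columns grow to the right and rows downward; lengths in mm; the calibration is good to about 2 mm. A picture is of the moment at which its call begins.
- ctrl.finish_job(): hands the job in; it is judged then, once.
The state is a dict: "clock": time; "qpos": joint angles; "qd": joint speeds; "tau": joint torques, N m; "eef_pos": TCP position; "tool_rot": TCP orientation; "force": force on the tool from outside, world axes, zero at the start; "torque": the same for the moment, N m; "width": finger opening in mm; "gripper_force": force on a finger pad.
Only numpy, scipy, OpenCV 4.12 (cv2) and the standard library are available. Lean on these libraries where they do the work, as an engineer would, in place of code of your own. Each camera call takes 0.05 s, during which the arm holds its last target. There are 200 camera calls.

TASK

Lift the yellow dust cover off the grey caddy and stand it on the bare table top, then take the caddy by its sloping grip and tip it over the blue tray, mouth low, only as far as it takes for the orange flap to swing open and all four brass nuts to slide gently out into the tray; it must never go past 55 degrees. Then stand the emptied caddy upright on the grey board again with its flap shut, let go, and leave everything else on the table where it is.

Things in the scene. Friction and masses are not known exactly. Their poses are not given: they have to be found in the camera images.
- caddy: grey plastic flip-front caddy on the grey board: 96 (x) x 64 (y) x 54 mm high, 0.16 kg, open-topped. Origin on its underside, z up, +x towards its mouth (faces the robot's right, -y, within 30 degrees); it spans x = -44 to +52 mm. Floor 4 mm, chamber 58 mm wide. Nuts slide on the floor at some 23 to 38 degrees of tip (friction varies), sooner if jerked
- caddy_grip (a point): point to pinch on the caddy's flat ribbed grip, at (-52.5, 0, 86) mm in the caddy's frame. The grip (12 mm thick, 40 mm wide along y, 54 mm long) rises from the rear deck at x = -34, z = 54 mm and leans back, away from the mouth, 30 degrees from vertical; pinch it across its thickness with a hand tilted alike; the point is 37 mm up along it
- caddy_mouth (a point): middle of the caddy's pouring edge: the front end of its floor, at (52, 0, 4) mm in the caddy's frame
- flap (a joint): angle of the orange flap that shuts the mouth: 0 = shut, to 1.6 rad. Hangs freely from a hinge along y at (42.5, 0, 49.5) mm in the caddy's frame; 64 mm wide, 45 mm long, 14 g; slopes forward 10 degrees when shut, so its weight keeps it shut, and it swings out (lower edge to +x) once the caddy is tipped mouth-down by more than about 10 degrees
- flap_edge (a point): middle of the flap's lower edge
- cover: yellow dust cover, 80 (x) x 75 (y) mm, 29 mm high below its fin, 50 g, hung loosely over the caddy's top. Skirts 26 mm deep at front and sides, none at the back; the front one blocks the flap. Origin at the centre of the skirts' lower edges, axes as the caddy's; starts at (17.75, 0, 28) mm in the caddy's frame, 3 mm play a side. Stands by itself on its skirts
- cover_grip (a point): point to pinch on the upright fin on top of the cover, 54 mm above the cover's origin; the fin is 12 mm thick (y), 36 mm long (x), and stands 39 mm above the cover's top; pinch it along y
- board: grey foam board lying flat, fixed, 236 mm (x) x 178 mm (y) x 6 mm; origin at the centre of its underside, top 6 mm up. The caddy stands on it
- tray: shallow blue sorting tray with grey lining, fixed, 180 mm (x) x 160 mm (y), walls 4 mm thick, rim 31 mm above the table, inner floor 4 mm above; origin at the centre of its underside
- nut1: brass hex hub nut, 18 mm across flats, 21 mm across corners, 10 mm thick, 15 g; origin at the centre of its underside, z along its bore. Starts lying loose on the caddy's floor
- nut2: brass hex hub nut, 18 mm across flats, 21 mm across corners, 10 mm thick, 15 g; origin at the centre of its underside, z along its bore. Starts lying loose on the caddy's floor
- nut3: brass hex hub nut, 18 mm across flats, 21 mm across corners, 10 mm thick, 15 g; origin at the centre of its underside, z along its bore. Starts lying loose on the caddy's floor
- nut4: brass hex hub nut, 18 mm across flats, 21 mm across corners, 10 mm thick, 15 g; origin at the centre of its underside, z along its bore. Starts lying loose on the caddy's floor
- paint_pot_red: red paint pot with white cap, 36 mm across, 43 mm high, loose bystander; origin at its underside
- paint_pot_blue: blue paint pot with white cap, 36 mm across, 43 mm high, loose bystander; origin at its underside
- glue_bottle: white glue bottle with red spout, 60 x 42 mm, 168 mm high, loose bystander; origin at its underside
- trial_wheel: small black trial wheel lying flat, 72 mm across, 28 mm thick, loose bystander; origin at its underside
Mind the look-alikes: they are no part of the job. Of the things that look like the cover, the smaller one is meant.

How it is judged (in metres and radians):
On the way, in this order (a step that is already met when the one before it is completed fails the run):
1. the dust cover stands released on the bare table, clear of the caddy (angle between cover's own z axis and vertical below 0.06 rad and height (world z) of cover between -0.004 and 0.0045 m and horizontal distance between cover and caddy above 0.085 m and contact force between the fingers and cover below 0.1 N and linear speed of cover below 0.02 m/s), for 0.2 s.
2. the caddy is tipped over the tray and its flap has swung open (angle between caddy's own z axis and vertical above 0.3 rad and value of joint flap above 0.12 rad and horizontal distance between caddy_mouth and tray below 0.12 m), for 0.1 s.
3. all four nuts lie in the tray (x of nut1 in the frame of tray between -0.084 and 0.084 m and y of nut1 in the frame of tray between -0.074 and 0.074 m and z of each of nut1, nut2, nut3, nut4 in the frame of tray below 0.026 m and x of nut2 in the frame of tray between -0.084 and 0.084 m and y of nut2 in the frame of tray between -0.074 and 0.074 m and x of nut3 in the frame of tray between -0.084 and 0.084 m and y of nut3 in the frame of tray between -0.074 and 0.074 m and x of nut4 in the frame of tray between -0.084 and 0.084 m and y of nut4 in the frame of tray between -0.074 and 0.074 m), for 0.2 s.
At the end, for the whole second after the job is handed in: All four nuts lie at rest in the tray; the caddy stands upright (within 3.4 degrees) and at rest on the grey board, its origin within 85 mm along and 65 mm across of the board's centre, flap shut (under 0.08 rad); the cover stands upright on the bare table, over 85 mm from the caddy (all of step 3 and angle between each of cover, caddy's own z axis and vertical below 0.06 rad and height (world z) of cover between -0.004 and 0.0045 m and horizontal distance between cover and caddy above 0.085 m and z of caddy in the frame of board between 0.002 and 0.01 m and x of caddy in the frame of board between -0.085 and 0.085 m and y of caddy in the frame of board between -0.065 and 0.065 m and value of joint flap below 0.08 rad and linear speed of each of caddy, cover below 0.02 m/s and linear speed of each of nut1, nut2, nut3, nut4 below 0.03 m/s); the robot touches nothing.
It fails at once if the caddy is tipped past 55 degrees (angle between caddy's own z axis and vertical above 0.96 rad).
It fails at once if the cover is tipped over (past 45 degrees) (angle between cover's own z axis and vertical above 0.785 rad).
It fails at once if a nut is shot out or dropped from a height (faster than 1.6 m/s) (linear speed of any of nut1, nut2, nut3, nut4 above 1.6 m/s).
It fails at once if a paint pot, the glue bottle or the small wheel is disturbed (moved over 20 mm) (distance of any of paint_pot_red, paint_pot_blue, glue_bottle, trial_wheel from where it was at the start of the episode above 0.02 m).
It also fails if it takes over 70 s, if anything falls off the work surface, if the arm or the gripper's body presses on something with over 40 N, if the wrist force passes 120 N, or if a joint passes its speed limit or range.

## Working session

There is one attempt and no reset: what is moved stays moved. The work goes in short steps, Python scripts to look and compute and a tool call to move; the robot and the scene stay as the last step left them, time stands still between calls to the robot, and variables do not carry over. Pictures are saved under pics/ and viewed, at most 10 in all, crops included, and the job is handed in when it is done.

Besides the shell and the picture viewer there is one more tool, called after "Request:" by a JSON object that holds its "api" and its "payload", one argument or row to a line. step_arm: Moves the arm, as the interface text tells. Its arguments: {"type":"object","properties":{"commands":{"type":"array"}},"required":["commands"]}

```bash
mkdir -p pics; cat > h.py <<'E'
import numpy as np, cv2
from cell import ctrl
from scipy.spatial.transform import Rotation as R
def grab(n):
    d=ctrl.get_image(n); f=240/np.tan(np.radians(d['vfov'])/2)
    d['K']=np.array([[f,0,d['cx']],[0,f,d['cy']],[0,0,1]]); d['D']=np.array(d['D'],float); return d
def world(d,uv,z=None,h=None):
    # pixels -> world, by range or on plane height h
    uv=np.array(uv,float).reshape(-1,2)
    n=cv2.undistortPoints(uv.reshape(-1,1,2),d['K'],d['D']).reshape(-1,2)
    r=np.c_[n,np.ones(len(n))]; T=np.linalg.inv(d['world_to_cam'])
    if h is None:
        if z is None: z=d['range_z'][uv[:,1].astype(int),uv[:,0].astype(int)]
        return (r*np.array(z).reshape(-1,1))@T[:3,:3].T+T[:3,3]
    w=r@T[:3,:3].T; return T[:3,3]+w*((h-T[2,3])/w[:,2:])
def cloud(d):
    v,u=np.mgrid[0:480,0:640]; return world(d,np.c_[u.ravel(),v.ravel()]).reshape(480,640,3)
def save(d,n): cv2.imwrite('pics/'+n+'.png',d['image'][:,:,::-1])
E
python3 - <<'E'
from h import *
s=ctrl.read_state(); print({k:np.round(v,3) for k,v in s.items()})
for n in('scene','side'):
    d=grab(n); save(d,n+'0'); T=np.linalg.inv(d['world_to_cam']); print(n,T[:3,3].round(),T[:3,2].round(2))
E
```

```text
{'clock': np.float64(0.0), 'qpos': array([ 1.275,  0.629,  0.038,  1.518, -0.027,  0.996, -0.02 ]), 'qd': array([ 0.002,  0.   , -0.001,  0.001,  0.001, -0.   , -0.   ]), 'tau': array([-0.0000e+00, -5.6342e+01,  1.2260e+00, -1.9345e+01,  1.1000e-02,
        1.0000e-02, -0.0000e+00]), 'eef_pos': array([ 147.903, -632.245,  202.303]), 'tool_rot': array([-3.14,  0.  ,  0.23]), 'force': array([ 0.227, -0.225, -0.398]), 'torque': array([-0.025, -0.068,  0.03 ]), 'gripper_force': np.float64(0.0), 'width': np.float64(85.596)}
scene [-309.  944. 1006.] [ 0.52 -0.64 -0.57]
side [457. 838. 454.] [ 0.09 -0.93 -0.36]
```

View pics/scene0.png

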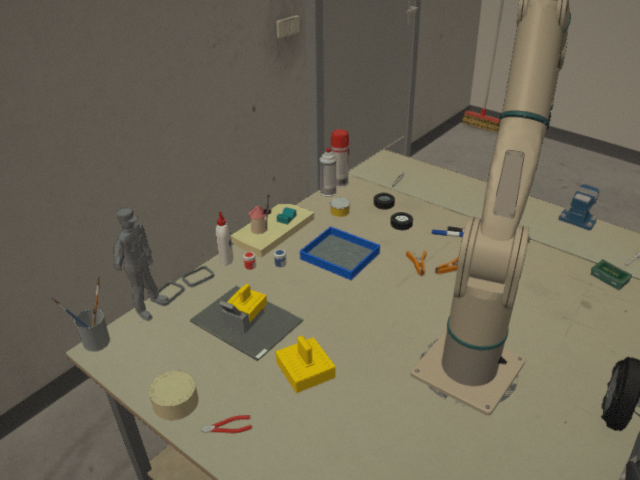

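View pics/side0.png

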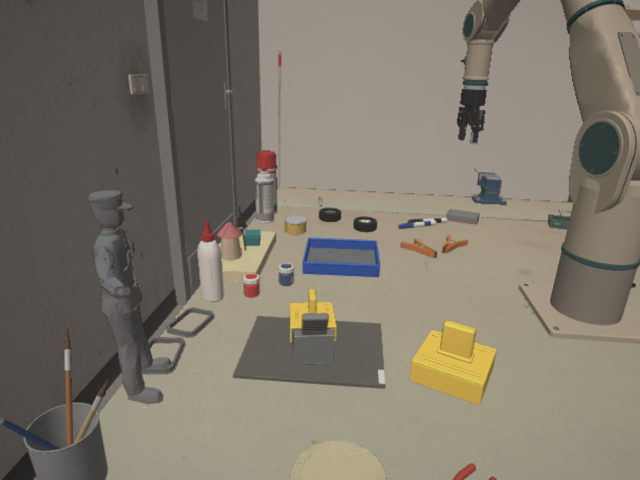

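The scene picture shows the small yellow cover on the caddy at about (247,303), with the grip at (234,315). The board is around (247,320), the tray around (340,252), and the larger look-alike cover is on the table at (305,362). The side view shows the caddy at (313,335) and the tray at (341,257).

```bash
python3 - <<'E'
from h import *
for n in('scene','side'):
    d=grab(n); P=cloud(d); im=d['image']; hsv=cv2.cvtColor(im,cv2.COLOR_RGB2HSV)
    def comps(m,nm,lo,hi,A=60):
        m=m&(P[...,2]>lo)&(P[...,2]<hi)&(d['range_z']>0)&(P[...,0]>150)&(P[...,0]<1000)&(P[...,1]<700)
        k,l,st,c=cv2.connectedComponentsWithStats(m.astype(np.uint8))
        for i in range(1,k):
            if st[i,4]<A: continue
            q=P[l==i]; r=cv2.minAreaRect(q[:,:2].astype(np.float32))
            print(n,nm,'px',c[i].round(),'n',st[i,4],'rect c',np.round(r[0]),'sz',np.round(r[1]),'ang',round(r[2],1),'z',np.percentile(q[:,2],[2,50,98]).round())
    H,S,V=hsv[...,0],hsv[...,1],hsv[...,2]
    Y=(H>20)&(H<32)&(S>190)
    comps(Y,'yellow all',5,160)
    comps(Y,'cov top',52,72); comps(Y,'fin',78,110,20)
    comps((H>105)&(H<125)&(S>150),'blue',-5,60)
    comps((S<60)&(V<110),'board',3,9,300)
    comps((S<60),'grip grey',64,125,40)
    comps((H<8)&(S>150),'red',-5,60,20)
    comps(np.ones_like(Y),'tall',130,200,100)
E
```

```text
scene yellow all px [339. 212.] n 63 rect c [ 644. -361.] sz [50. 21.] ang 41.8 z [ 8. 16. 28.]
scene yellow all px [248. 301.] n 726 rect c [563. 175.] sz [ 88. 157.] ang 80.4 z [ 40.  63. 103.]
scene yellow all px [305. 364.] n 2065 rect c [302. 237.] sz [103. 115.] ang 66.9 z [ 8. 40. 92.]
scene cov top px [248. 302.] n 511 rect c [536. 185.] sz [80. 82.] ang 10.4 z [54. 63. 69.]
scene cov top px [304. 355.] n 83 rect c [303. 241.] sz [14. 47.] ang 82.8 z [52. 61. 72.]
scene fin px [244. 292.] n 115 rect c [534. 188.] sz [14. 38.] ang 6.7 z [ 79.  95. 104.]
scene fin px [304. 345.] n 137 rect c [302. 237.] sz [15. 47.] ang 66.4 z [79. 90. 96.]
scene blue px [339. 253.] n 1138 rect c [ 510. -179.] sz [186. 171.] ang 3.6 z [ 4. 20. 34.]
scene board px [340. 252.] n 874 rect c [ 520. -195.] sz [153. 122.] ang 2.9 z [3. 6. 9.]
scene board px [249. 327.] n 2277 rect c [530. 199.] sz [240. 183.] ang 1.8 z [3. 6. 9.]
scene grip grey px [604.  33.] n 651 rect c [  529. -3186.] sz [103. 501.] ang 89.6 z [ 66.  95. 124.]
scene grip grey px [333. 168.] n 434 rect c [ 755. -486.] sz [125.  51
[... 2298 characters left out ...]
rect c [685.  33.] sz [27. 11.] ang 15.7 z [ 4. 18. 28.]
side red px [467. 473.] n 72 rect c [319. 433.] sz [30.  4.] ang 43.0 z [ 6.  9. 11.]
side tall px [359. 104.] n 822 rect c [  575. -3175.] sz [109. 850.] ang 89.4 z [131. 165. 198.]
side tall px [265. 167.] n 546 rect c [ 772. -486.] sz [ 64. 116.] ang 10.0 z [132. 161. 198.]
side tall px [207. 233.] n 148 rect c [765.  44.] sz [22. 19.] ang 32.5 z [131. 141. 167.]
side tall px [122. 297.] n 1313 rect c [777. 356.] sz [ 49. 123.] ang 20.0 z [131. 155. 199.]
side tall px [ 67. 348.] n 163 rect c [794. 437.] sz [ 7. 24.] ang 24.0 z [130. 143. 161.]
side tall px [101. 393.] n 155 rect c [711. 505.] sz [23.  5.] ang 2.5 z [130. 145. 162.]
```

```bash
cat >> h.py <<'E'
def delta(p,rot,p0=None,R0=None):
    """shift (cm) and rotvec in tool axes from the measured (or given) pose to TCP p (mm), rot Rotation"""
    s=ctrl.read_state()
    R0=R0 or R.from_euler('xyz',s['tool_rot']); p0=s['eef_pos'] if p0 is None else p0
    return np.r_[R0.inv().apply(np.array(p)-p0)/10,(R0.inv()*rot).as_rotvec()].round(3)
def down(psi): return R.from_euler('xyz',[np.pi,0,np.radians(psi)])
E
python3 - <<'E'
from h import *
print(delta([500,-250,260],down(60)).tolist()); 
print(delta([535,187,170],down(98),[500,-250,260],down(60)).tolist())
E
```

```text
[42.988, -29.235, -5.703, -0.001, -0.0, -0.817]
[39.595, -18.819, 9.0, -0.0, 0.0, -0.663]
```

Request:
{"api": "step_arm", "payload": {
  "commands": [43, -29.2, -5.7, 0, 0, -0.82, 1, 43, -29.2, -5.7, 0, 0, -0.82, 1, 43, -29.2, -5.7, 0, 0, -0.82, 1, 43, -29.2, -5.7, 0, 0, -0.82, 1, 43, -29.2, -5.7, 0, 0, -0.82, 1, 43, -29.2, -5.7, 0, 0, -0.82, 1, 43, -29.2, -5.7, 0, 0, -0.82, 1, 43, -29.2, -5.7, 0, 0, -0.82, 1, 43, -29.2, -5.7, 0, 0, -0.82, 1, 43, -29.2, -5.7, 0, 0, -0.82, 1]
}}

```text
clock: 1.2
eef_pos: [485.8, -265.8, 258.0]
tool_rot: [3.141, 0.0, 1.05]
force: [1.1, -0.6, 0.3]
width: 85.4
gripper_force: 0.0
```

Request:
{"api": "step_arm", "payload": {
  "commands": [40.5, -18, 3.8, 0, 0, -0.66, 1, 40.5, -18, 3.8, 0, 0, -0.66, 1, 40.5, -18, 3.8, 0, 0, -0.66, 1, 40.5, -18, 3.8, 0, 0, -0.66, 1, 40.5, -18, 3.8, 0, 0, -0.66, 1, 40.5, -18, 3.8, 0, 0, -0.66, 1, 40.5, -18, 3.8, 0, 0, -0.66, 1, 40.5, -18, 3.8, 0, 0, -0.66, 1, 40.5, -18, 3.8, 0, 0, -0.66, 1, 40.5, -18, 3.8, 0, 0, -0.66, 1]
}}

```text
clock: 2.2
eef_pos: [529.2, 182.4, 219.6]
tool_rot: [3.141, -0.006, 1.72]
force: [-0.7, -0.6, -0.4]
width: 85.2
gripper_force: 0.0
```

```bash
python3 - <<'E'
from h import *
s=ctrl.read_state(); print(s['eef_pos'],s['tool_rot'])
d=grab('wrist'); save(d,'w1'); P=cloud(d); hsv=cv2.cvtColor(d['image'],cv2.COLOR_RGB2HSV)
Y=(hsv[...,0]>20)&(hsv[...,0]<32)&(hsv[...,1]>150)&(P[...,1]>100)&(P[...,0]>430)
for lo,hi in((56,70),(97,108)):
    q=P[Y&(P[...,2]>lo)&(P[...,2]<hi)]
    if len(q)>20: r=cv2.minAreaRect(q[:,:2].astype(np.float32)); print(lo,len(q),r,np.median(q[:,2]))
E
```

```text
[529.17135561 182.38970163 219.57814571] [ 3.14079159 -0.00588498  1.72046876]
56 8189 ((537.0582885742188, 186.95306396484375), (75.01505279541016, 80.62947082519531), 10.842180252075195) 64.05121780084363
97 802 ((537.0089111328125, 187.48373413085938), (12.015682220458984, 35.089927673339844), 10.736032485961914) 102.55507601355285
```

View pics/w1.png

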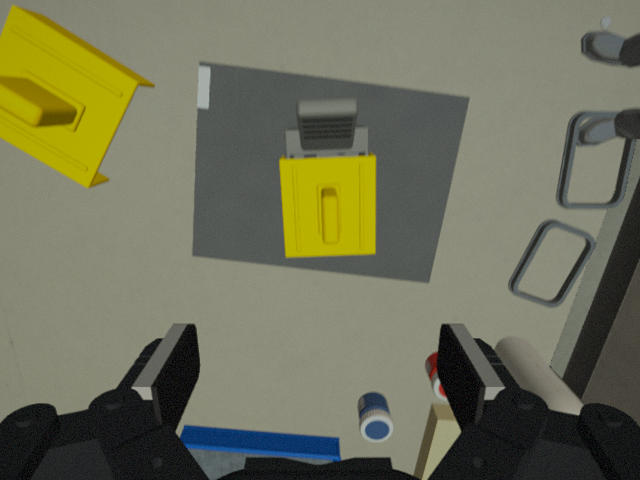

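The wrist view shows the cover at (330,207) with its fin at (330,215), and the grip at (327,123). The fin measures 12 × 35 mm at (537,187), top z 102.5, which matches the given sizes.

```bash
python3 -c "
from h import *
print(delta([537,187.3,71],down(100.8)).tolist())"
```

```text
[0.806, 0.89, 14.843, -0.0, -0.002, -0.043]
```

Request:
{"api": "step_arm", "payload": {
  "commands": [0.8, 0.9, 5, 0, 0, -0.04, 1, 0.8, 0.9, 9, 0, 0, -0.04, 1, 0.8, 0.9, 12, 0, 0, -0.04, 1, 0.8, 0.9, 14.8, 0, 0, -0.04, 1, 0.8, 0.9, 14.8, 0, 0, -0.04, 1]
}}

```text
clock: 2.75
eef_pos: [535.5, 179.4, 68.4]
tool_rot: [-3.134, 0.003, 1.748]
force: [0.9, -1.2, -0.3]
width: 85.5
gripper_force: 0.0
```

```bash
python3 -c "
from h import *
print(delta([537,187.3,71],down(100.8)).tolist())"
```

```text
[0.753, 0.285, -0.267, -0.008, 0.003, -0.011]
```

Request:
{"api": "step_arm", "payload": {
  "commands": [0.75, 0.3, -0.2, -0.008, 0, -0.01, 1, 0.75, 0.3, -0.2, -0.008, 0, -0.01, 1, 0.75, 0.3, -0.2, -0.008, 0, -0.01, 0, 0.75, 0.3, -0.2, -0.008, 0, -0.01, 0, 0.75, 0.3, -0.2, -0.008, 0, -0.01, 0, 0.75, 0.3, -0.2, -0.008, 0, -0.01, 0, 0.75, 0.3, -0.2, -0.008, 0, -0.01, 0, 0.75, 0.3, -0.2, -0.008, 0, -0.01, 0, 0.75, 0.3, -0.2, -0.008, 0, -0.01, 0]
}}

```text
clock: 3.65
eef_pos: [540.3, 190.7, 74.0]
tool_rot: [3.133, -0.0, 1.76]
force: [0.3, 0.5, 3.1]
width: -0.1
gripper_force: 1.5
```

```bash
python3 - <<'E'
from h import *
s=ctrl.read_state(); print(s['eef_pos'],s['tool_rot'],s['width'],s['gripper_force'],s['force'])
a=grab('wrist'); b=grab('side')
cv2.imwrite('pics/c1.png',np.hstack([cv2.resize(a['image'],(400,300)),cv2.resize(b['image'][200:440,200:520],(400,300))])[:,:,::-1])
E
```

```text
[540.25608813 190.67452227  74.03094414] [ 3.13259154e+00 -7.25781186e-05  1.75970061e+00] -0.1360417160864899 1.4924800812241301 [0.25839441 0.50310799 3.13715566]
```

View pics/c1.png

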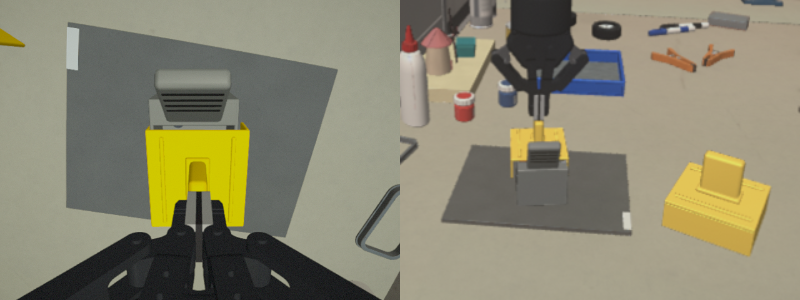

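The left crop shows the shut fingers at (198,205), below the fin at (198,175). The right crop shows the fingertips beyond the fin at (538,115), so they missed it. I'll measure where the fingers really are.

```bash
python3 - <<'E'
from h import *
s=ctrl.read_state(); print(s['eef_pos'],s['qpos'].round(3))
for n in('wrist','side','scene'):
    d=grab(n); P=cloud(d); hsv=cv2.cvtColor(d['image'],cv2.COLOR_RGB2HSV)
    near=(abs(P[...,0]-537)<70)&(abs(P[...,1]-170)<90)
    Y=(hsv[...,0]>20)&(hsv[...,0]<32)&(hsv[...,1]>150)&near
    q=P[Y&(P[...,2]>85)&(P[...,2]<108)]; print(n,'fin',len(q),q.min(0).round(),q.max(0).round(),np.median(q,0).round())
    q=P[Y&(P[...,2]>55)&(P[...,2]<70)]; print(n,'top',len(q),cv2.minAreaRect(q[:,:2].astype(np.float32)))
    F=(~Y)&near&(P[...,2]>50)&(P[...,2]<150)&(P[...,1]<215)&(hsv[...,1]<90)
    q=P[F]
    for z in range(50,150,10):
        k=q[(q[:,2]>=z)&(q[:,2]<z+10)]
        if len(k): print(n,z,len(k),k.min(0).round(),k.max(0).round(),np.median(k,0).round())
E
```

```text
[540.24485457 190.69485097  74.03291847] [-0.154  0.711 -0.368  1.852  0.406  0.643 -0.579]
wrist fin 961 [531. 198.  85.] [544. 206. 104.] [537. 204. 100.]
wrist top 18950 ((539.7763061523438, 188.06484985351562), (75.12738037109375, 81.85089874267578), 10.729560852050781)
wrist 60 11 [496. 184.  62.] [502. 214.  64.] [499. 199.  63.]
wrist 100 126 [531. 195. 106.] [545. 203. 110.] [537. 201. 109.]
wrist 110 935 [526. 194. 110.] [552. 203. 120.] [538. 200. 115.]
wrist 120 1219 [526. 194. 120.] [552. 203. 130.] [538. 200. 125.]
wrist 130 1251 [525. 179. 130.] [552. 203. 140.] [538. 201. 135.]
wrist 140 2901 [507. 179. 140.] [567. 208. 150.] [539. 200. 147.]
side fin 76 [532. 198.  85.] [544. 206. 103.] [538. 203.  94.]
side top 581 ((539.8828735351562, 187.10369873046875), (72.48600006103516, 80.69383239746094), 10.359692573547363)
side 50 1 [504. 213.  55.] [504. 213.  55.] [504. 213.  55.]
side 100 29 [528. 192. 101.] [551. 201. 110.] [541. 199. 108.]
side 110 89 [527. 192. 110.] [553. 202. 120.] [538. 199. 115.]
side 120 97 [527. 191. 120.] [553. 202. 130.] [539. 198. 125.]
side 130 102 [526. 179. 130.] [554. 203. 140.] [540. 198. 135.]
side 140 118 [510. 187. 140.] [568. 207. 150.] [540. 200. 147.]
scene fin 69 [527. 170.  85.] [544. 209. 108.] [533. 196.  95.]
scene top 482 ((538.9530029296875, 186.1829376220703), (78.16375732421875, 83.03703308105469), 9.879498481750488)
scene 100 5 [531. 192. 107.] [543. 201. 110.] [538. 198. 109.]
scene 110 24 [526. 180. 110.] [555. 202. 120.] [536. 198. 115.]
scene 120 43 [523. 182. 120.] [554. 202. 130.] [532. 195. 125.]
scene 130 28 [523. 182. 130.] [550. 201. 140.] [532. 197. 133.]
scene 140 33 [509. 191. 140.] [562. 204. 150.] [539. 199. 145.]
```

Request:
{"api": "step_arm", "payload": {
  "commands": [0, 0, -3, 0, 0, 0, 0, 0, 0, -6, 0, 0, 0, 0, 0, 0, -6, 0, 0, 0, 0, 0, 0, -6, 0, 0, 0, 0]
}}

```text
clock: 4.3
eef_pos: [539.1, 190.3, 133.7]
tool_rot: [3.134, 0.0, 1.76]
force: [0.4, 0.5, -0.3]
width: -0.1
gripper_force: 0.0
```

```bash
python3 - <<'E'
from h import *
s=ctrl.read_state(); print(s['eef_pos'],s['tool_rot'],s['force'],s['width'])
for n in('wrist','side'):
    d=grab(n); P=cloud(d); hsv=cv2.cvtColor(d['image'],cv2.COLOR_RGB2HSV)
    near=(abs(P[...,0]-537)<70)&(abs(P[...,1]-180)<60)
    Y=(hsv[...,0]>20)&(hsv[...,0]<32)&(hsv[...,1]>150)&near
    q=P[Y&(P[...,2]>97)&(P[...,2]<108)]; print(n,'fin',len(q),cv2.minAreaRect(q[:,:2].astype(np.float32)),np.median(q,0))
    q=P[(~Y)&near&(P[...,2]>108)&(P[...,2]<250)]
    for z in range(110,200,10):
        k=q[(q[:,2]>=z)&(q[:,2]<z+10)]
        if len(k): print(n,z,len(k),k.min(0).round(),k.max(0).round())
E
```

```text
[539.09452    190.27946359 133.74191949] [3.13352201e+00 1.91058016e-04 1.75968112e+00] [ 0.39882643  0.5234117  -0.25476481] -0.11395225619077126
wrist fin 1425 ((539.5714721679688, 187.85536193847656), (11.98963737487793, 35.712181091308594), 10.69052791595459) [539.23778439 189.71966897 102.48727746]
wrist 160 167 [526. 194. 166.] [549. 203. 170.]
wrist 170 1023 [524. 194. 170.] [551. 203. 180.]
wrist 180 1270 [524. 194. 180.] [551. 203. 190.]
wrist 190 1449 [524. 179. 190.] [551. 203. 200.]
side fin 70 ((539.7319946289062, 189.6884765625), (8.385428428649902, 31.865230560302734), 7.884532928466797) [539.35107063 194.91948352 101.82148512]
side 160 46 [527. 192. 162.] [548. 202. 170.]
side 170 103 [525. 186. 170.] [553. 202. 180.]
side 180 101 [525. 181. 180.] [554. 202. 190.]
side 190 109 [524. 181. 190.] [550. 201. 200.]
```

The fingertips are really about 28.5 mm higher than the pose says. Two things agree on this: contact with the fin top (102.5) came at a reported 74, and the cameras see the tips at about 163 where the pose says 134. x and y agree. I'll correct for it.

```bash
python3 -c "
from h import *
print(delta([539.5,188,43.5],down(100.7)).tolist())"
```

```text
[-0.195, 0.036, 8.908, 0.006, 0.001, 0.002]
```

Request:
{"api": "step_arm", "payload": {
  "commands": [-0.2, 0, 0, 0.006, 0, 0, 1, -0.2, 0, 0, 0.006, 0, 0, 1, -0.2, 0, 0, 0.006, 0, 0, 1, -0.2, 0, 0, 0.006, 0, 0, 1, -0.2, 0, 0, 0.006, 0, 0, 1, -0.2, 0, 3, 0.006, 0, 0, 1, -0.2, 0, 6, 0.006, 0, 0, 1, -0.2, 0, 8, 0.006, 0, 0, 1, -0.2, 0, 8.9, 0.006, 0, 0, 1, -0.2, 0, 8.9, 0.006, 0, 0, 1]
}}

```text
clock: 5.4
eef_pos: [539.6, 188.4, 43.8]
tool_rot: [-3.142, 0.0, 1.76]
force: [-0.5, -0.2, -0.2]
width: 85.3
gripper_force: 0.0
```

Request:
{"api": "step_arm", "payload": {
  "commands": [0, 0, 0, 0, 0, 0, 0, 0, 0, 0, 0, 0, 0, 0, 0, 0, 0, 0, 0, 0, 0, 0, 0, 0, 0, 0, 0, 0, 0, 0, 0, 0, 0, 0, 0, 0, 0, 0, 0, 0, 0, 0, 0, 0, 0, 0, 0, 0, 0]
}}

```text
clock: 6.1
eef_pos: [540.5, 188.5, 45.1]
tool_rot: [3.139, 0.0, 1.76]
force: [-1.3, 0.4, 5.5]
width: 11.1
gripper_force: 60.1
```

Request:
{"api": "step_arm", "payload": {
  "commands": [0, 0, -2, 0, 0, 0, 0, 0, 0, -4, 0, 0, 0, 0, 0, 0, -7, 0, 0, 0, 0, 0, 0, -9, 0, 0, 0, 0, 0, 0, -9, 0, 0, 0, 0]
}}

```text
clock: 6.6
eef_pos: [542.1, 189.6, 137.3]
tool_rot: [3.134, -0.001, 1.76]
force: [0.5, 0.7, -0.8]
width: 11.3
gripper_force: 59.6
```

```bash
python3 - <<'E'
from h import *
a=down(100.8)
print(delta([425,10,130],a).tolist(), delta([425,10,12],a,[425,10,130],a))
d=grab('side'); P=cloud(d); hsv=cv2.cvtColor(d['image'],cv2.COLOR_RGB2HSV)
Y=(hsv[...,0]>20)&(hsv[...,0]<32)&(hsv[...,1]>150)&(P[...,0]>450)&(P[...,0]<620)&(P[...,1]>80)
print('cover z range',np.percentile(P[Y][:,2],[1,99]),Y.sum())
k=(abs(P[...,0]-425)<70)&(abs(P[...,1]-10)<70); print('spot z',np.percentile(P[k][:,2],[1,50,99]))
E
```

```text
[-15.447, -14.878, 0.602, 0.007, -0.001, 0.0] [ 0.  -0.  11.8  0.   0.   0. ]
cover z range [143.46876077 454.44604703] 1014
spot z [-1.63225102  0.29120578  2.15380226]
```

Request:
{"api": "step_arm", "payload": {
  "commands": [-3, -3, 0, 0.007, 0, 0, 0, -6.5, -6.2, 0, 0.007, 0, 0, 0, -10, -9.6, 0.3, 0.007, 0, 0, 0, -13, -12.5, 0.6, 0.007, 0, 0, 0, -14.8, -14.3, 0.6, 0.007, 0, 0, 0, -15.4, -14.9, 0.6, 0.007, 0, 0, 0, -15.4, -14.9, 0.6, 0.007, 0, 0, 0]
}}

```text
clock: 7.35
eef_pos: [422.1, 8.7, 127.9]
tool_rot: [-3.135, -0.0, 1.758]
force: [0.9, -0.1, -0.1]
width: 11.1
gripper_force: 59.5
```

```bash
python3 - <<'E'
from h import *
a=down(100.8)
s=ctrl.read_state(); print(s['eef_pos'],s['tool_rot'])
print(delta([425,10,12],a).tolist())
d=grab('side'); P=cloud(d); hsv=cv2.cvtColor(d['image'],cv2.COLOR_RGB2HSV)
Y=(hsv[...,0]>20)&(hsv[...,0]<32)&(hsv[...,1]>190)&(abs(P[...,0]-425)<80)&(abs(P[...,1]-10)<80)
q=P[Y]; print('cover z',np.percentile(q[:,2],[0,1,99]),Y.sum())
E
```

```text
[422.14239761   8.67744537 127.87159176] [-3.13535284e+00 -1.99606987e-04  1.75802683e+00]
[0.074, 0.378, 11.585, -0.006, -0.0, -0.001]Traceback (most recent call last):
  File "<stdin>", line 7, in <module>
    return _quantile_unchecked(
        a, q, axis, out, overwrite_input, method, keepdims, weights)
    return _ureduce(a,
                    func=_quantile_ureduce_func,
    ...<5 lines>...
                    overwrite_input=overwrite_input,
                    method=method)
    r = func(a, **kwargs)
    result = _quantile(arr,
                       quantiles=q,
    ...<2 lines>...
                       out=out,
                       weights=wgt)
    slices_having_nans = np.isnan(arr[-1, ...])
                                  ~~~^^^^^^^^^
IndexError: index -1 is out of bounds for axis 0 with size 0
```

```bash
python3 - <<'E'
from h import *
a=grab('wrist'); b=grab('side')
cv2.imwrite('pics/c2.png',np.hstack([cv2.resize(a['image'],(400,300)),cv2.resize(b['image'][150:420,200:560],(400,300))])[:,:,::-1])
E
```

```text
(no output)
```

View pics/c2.png

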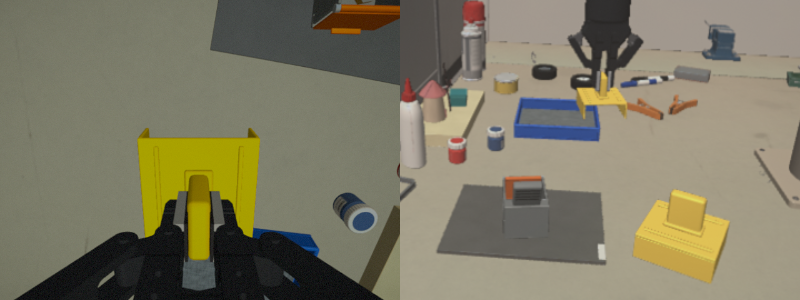

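The cover hangs upright in the fingers at (200,200) left and (602,97) right. The uncovered caddy, with its orange flap, still stands on the board. Now I'll set the cover down.

Request:
{"api": "step_arm", "payload": {
  "commands": [0, 0.4, 3, -0.006, 0, 0, 0, 0, 0.4, 6.5, -0.006, 0, 0, 0, 0, 0.4, 9, -0.006, 0, 0, 0, 0, 0.4, 10.7, -0.006, 0, 0, 0, 0, 0.4, 11.2, -0.006, 0, 0, 0, 0, 0.4, 11.5, -0.006, 0, 0, 0, 0, 0.4, 11.7, -0.006, 0, 0, 0, 0, 0.4, 11.7, -0.006, 0, 0, 0]
}}

```text
clock: 8.3
eef_pos: [427.1, 11.6, 11.3]
tool_rot: [3.139, -0.001, 1.762]
force: [-0.9, 0.1, 0.2]
width: 11.1
gripper_force: 59.5
```

Request:
{"api": "step_arm", "payload": {
  "commands": [0, 0, 0.1, 0, 0, 0, 0, 0, 0, 0.2, 0, 0, 0, 0]
}}

```text
clock: 8.5
eef_pos: [427.2, 11.4, 11.0]
tool_rot: [3.138, 0.0, 1.762]
force: [-5.6, 2.6, 40.4]
width: 11.3
gripper_force: 65.6
```

```bash
python3 - <<'E'
from h import *
s=ctrl.read_state(); print(s['eef_pos'],s['force'])
d=grab('side'); P=cloud(d); hsv=cv2.cvtColor(d['image'],cv2.COLOR_RGB2HSV)
Y=(hsv[...,0]>15)&(hsv[...,0]<35)&(hsv[...,1]>150)&(abs(P[...,0]-425)<80)&(abs(P[...,1]-10)<80)
q=P[Y]; print(len(q),np.percentile(q[:,2],[0,1,5,50,95,100]).round(1)); k=q[(q[:,2]>20)&(q[:,2]<34)]; print(np.median(k,0),len(k))
E
```

```text
[427.21490203  11.42555877  10.96298358] [-5.56129923  2.59306303 40.35715961]
697 [ 6.6  9.4 16.2 29.4 62.8 69.4]
[432.5108022   25.34548351  29.31252835] 543
```

Contact. Releasing and rising.

Request:
{"api": "step_arm", "payload": {
  "commands": [0, 0, -0.1, 0, 0, 0, 0, 0, 0, -0.1, 0, 0, 0, 1, 0, 0, -0.1, 0, 0, 0, 1, 0, 0, -0.1, 0, 0, 0, 1, 0, 0, -0.1, 0, 0, 0, 1, 0, 0, -0.1, 0, 0, 0, 1, 0, 0, -4, 0, 0, 0, 1, 0, 0, -9, 0, 0, 0, 1, 0, 0, -14, 0, 0, 0, 1, 0, 0, -17, 0, 0, 0, 1]
}}

```text
clock: 9.55
eef_pos: [426.8, 10.4, 182.4]
tool_rot: [3.137, 0.0, 1.76]
force: [0.9, -0.4, -0.0]
width: 85.5
gripper_force: 0.0
```

```bash
python3 - <<'E'
from h import *
s=ctrl.read_state(); print(s['eef_pos'],s['tool_rot'],s['qpos'].round(2))
d=grab('side')
def rep(n):
    d=grab(n); P=cloud(d); hsv=cv2.cvtColor(d['image'],cv2.COLOR_RGB2HSV)
    Y=(hsv[...,0]>15)&(hsv[...,0]<35)&(hsv[...,1]>150)&(abs(P[...,0]-425)<80)&(abs(P[...,1]-10)<80)
    q=P[Y&(P[...,2]>24)&(P[...,2]<34)]; 
    if len(q)>20: print(n,'cover top',cv2.minAreaRect(q[:,:2].astype(np.float32)),np.percentile(q[:,2],[5,50,95]))
    near=(abs(P[...,0]-530)<100)&(abs(P[...,1]-205)<100)
    O=(hsv[...,0]<15)&(hsv[...,1]>170)&near&(P[...,2]>15)&(P[...,2]<75); q=P[O]
    if len(q)>20: print(n,'flap',len(q),cv2.minAreaRect(q[:,:2].astype(np.float32)),np.percentile(q[:,2],[2,98]))
    G=near&(hsv[...,1]<70)&(P[...,2]>72)&(P[...,2]<125); q=P[G]
    if len(q)>20:
        print(n,'grip',len(q),cv2.minAreaRect(q[:,:2].astype(np.float32)),np.percentile(q[:,2],[2,98]))
        for z in (75,85,95): k=q[abs(q[:,2]-z)<4]; print('   z',z,len(k),k.mean(0).round(1) if len(k) else '')
    B=near&(hsv[...,1]<70)&(P[...,2]>57)&(P[...,2]<64); q=P[B]
    if len(q)>20: print(n,'rim',len(q),cv2.minAreaRect(q[:,:2].astype(np.float32)))
for n in('side','scene','wrist'): rep(n)
E
```

```text
[426.77313666  10.36170381 182.40103238] [3.13740742e+00 1.66223922e-04 1.75992157e+00] [ 0.41  0.41 -0.67  2.12  0.38  0.73 -0.32]
side cover top ((429.45806884765625, 11.936485290527344), (73.48047637939453, 81.25137329101562), 11.837343215942383) [27.80510751 29.38092753 32.05929419]
side flap 122 ((543.5203857421875, 158.46499633789062), (51.102996826171875, 16.069494247436523), 10.775008201599121) [16.0933857  58.57665581]
side grip 449 ((524.5325927734375, 258.6139221191406), (39.2177848815918, 20.717758178710938), 11.973383903503418) [ 72.75958313 108.72116571]
   z 75 62 [525.8 251.9  75.6]
   z 85 68 [525.8 257.3  84.9]
   z 95 78 [524.5 262.9  94.9]
side rim 304 ((535.115966796875, 205.00469970703125), (64.03286743164062, 90.05109405517578), 11.088834762573242)
scene cover top ((426.8424072265625, 10.238517761230469), (77.32611083984375, 85.11961364746094), 10.449969291687012) [26.13204955 29.54495358 32.92521381]
scene flap 124 ((542.4302368164062, 159.8900604248047), (64.41569519042969, 17.08565902709961), 7.920852184295654) [18.24264878 60.54475478]
scene grip 141 ((519.622802734375, 259.7920837402344), (46.2371711730957, 23.443984985351562), 35.96672058105469) [ 73.49741032 109.96944268]
   z 75 15 [516.4 247.9  75.5]
   z 85 21 [512.7 252.6  85.5]
   z 95 21 [515.8 259.   94.7]
scene rim 130 ((532.5776977539062, 205.22293090820312), (68.01602172851562, 90.47599029541016), 11.049519538879395)
wrist cover top ((426.90924072265625, 10.279403686523438), (74.73674774169922, 79.785400390625), 10.834833145141602) [28.77425729 30.04911335 32.08568957]
wrist flap 1959 ((541.3869018554688, 164.25164794921875), (63.63008117675781, 34.42456817626953), 11.8823881149292) [17.55767211 59.67668934]
wrist rim 462 ((541.1697998046875, 169.45901489257812), (65.42928314208984, 20.152402877807617), 10.727758407592773)
```

The cover stands on the table at (427,10), top level at 29 mm. The caddy's origin is about (535,205), with a yaw of -79°. Next I'll go to a tilted pre-grasp pose and check the tips there.

```bash
cat >> h.py <<'E'
C=R.from_euler('z',-79,degrees=True)           # caddy attitude, upright
G=R.from_matrix(np.array([[0,1,0],[.8660254,0,.5],[.5,0,-.8660254]]).T)  # tool in caddy frame
OFF=28.5                                       # reported TCP lies this far beyond the true tips
def tool(th=0,C=C): return C*R.from_euler('y',th,degrees=True)*G
E
python3 - <<'E'
from h import *
T=tool(); tz=T.as_matrix()[:,2]; g=np.array([525,256.6,92.])
print(tz.round(3)); tcp=g+(19-100+OFF)*tz
print(tcp, delta(tcp,T).tolist())
E
```

```text
[ 0.095 -0.491 -0.866]
[519.99126386 282.36771361 137.46633367] [25.062, 14.318, 4.238, -0.409, -0.41, 1.527]
```

Request:
{"api": "step_arm", "payload": {
  "commands": [4, 2.3, 0, -0.05, -0.05, 0.19, 1, 8, 4.6, 0, -0.09, -0.09, 0.34, 1, 12, 6.9, 0, -0.13, -0.13, 0.5, 1, 16, 9.2, 1, -0.18, -0.18, 0.66, 1, 20, 11.4, 2, -0.22, -0.22, 0.82, 1, 23, 13.1, 3, -0.26, -0.26, 0.98, 1, 25, 14.3, 4, -0.31, -0.31, 1.14, 1, 25, 14.3, 4.2, -0.35, -0.35, 1.3, 1, 25, 14.3, 4.2, -0.39, -0.39, 1.45, 1, 25, 14.3, 4.2, -0.41, -0.41, 1.53, 1]
}}

```text
clock: 10.75
eef_pos: [517.8, 282.3, 135.2]
tool_rot: [2.694, 0.065, 0.46]
force: [1.2, -0.1, 0.1]
width: 85.2
gripper_force: 0.0
```

```bash
python3 - <<'E'
from h import *
s=ctrl.read_state(); T=tool(); tz=T.as_matrix()[:,2]; Rm=R.from_euler('xyz',s['tool_rot'])
print(s['eef_pos'],Rm.as_matrix().T.round(3).tolist(),s['qpos'].round(2),s['force'])
g=np.array([525,256.6,92.]);print(delta(g+(19-100+OFF)*tz,T).tolist())
for n in('side','wrist'):
    d=grab(n); save(d,n+'3')
E
```

```text
[517.84276487 282.28215641 135.17346515] [[0.894, 0.443, -0.064], [0.425, -0.796, 0.432], [0.14, -0.413, -0.9]] [-0.76  0.73 -0.07  1.64  0.51  1.05 -2.23] [ 1.21617625 -0.06353761  0.09682017]
[0.181, 0.183, -0.18, -0.067, -0.068, 0.267]
```

View pics/wrist3.png

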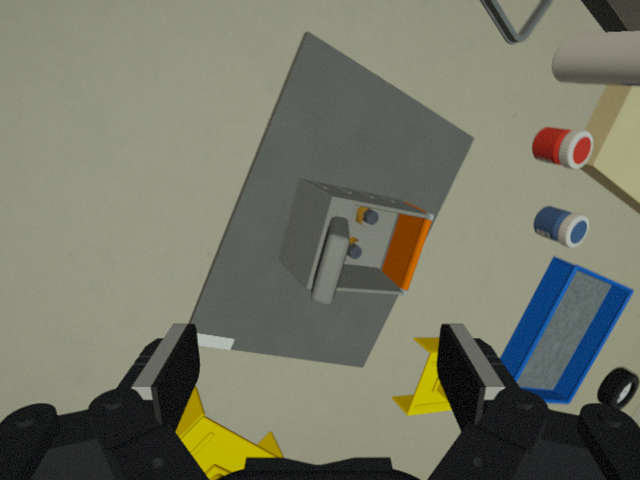

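View pics/side3.png

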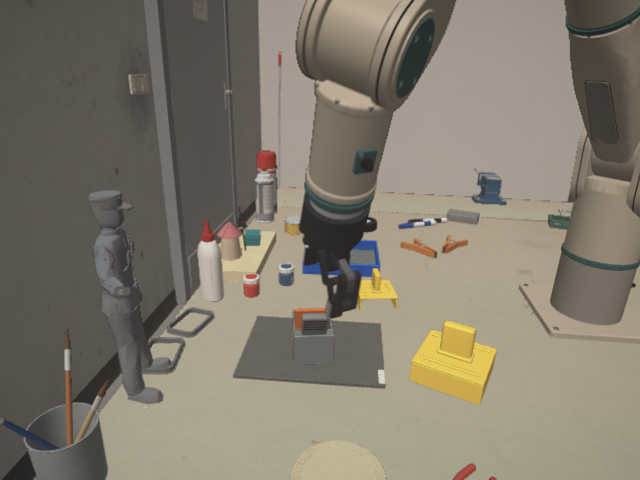

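The wrist view shows the uncovered caddy at (350,240), its grip at (333,265), and nuts inside at (368,215) and (353,250). The hand still has some turn left to make. In the side view the hand is behind and above the caddy. I'll finish the turn and measure the tips in the tilted pose.

Request:
{"api": "step_arm", "payload": {
  "commands": [0.2, 0.2, -0.2, -0.04, -0.04, 0.14, 1, 0.2, 0.2, -0.2, -0.07, -0.07, 0.27, 1, 0.2, 0.2, -0.2, -0.07, -0.07, 0.27, 1, 0.2, 0.2, -0.2, -0.07, -0.07, 0.27, 1]
}}

```text
clock: 11.25
eef_pos: [521.5, 281.5, 139.4]
tool_rot: [2.619, 0.001, 0.196]
force: [-0.2, 0.2, 0.1]
width: 85.7
gripper_force: 0.0
```

```bash
python3 - <<'E'
from h import *
s=ctrl.read_state(); T=tool(); Rm=R.from_euler('xyz',s['tool_rot']); M=Rm.as_matrix()
print(s['eef_pos'],M.T.round(3).tolist(),s['qpos'].round(2))
g=np.array([525,256.6,92.]);print(delta(g+(19-100+OFF)*T.as_matrix()[:,2],T).tolist())
for n in('side','wrist'):
    d=grab(n); P=cloud(d); hsv=cv2.cvtColor(d['image'],cv2.COLOR_RGB2HSV)
    Q=(P-s['eef_pos'])@M   # tool coords, reported
    f=(abs(Q[...,0])<30)&(abs(Q[...,1])<65)&(Q[...,2]<0)&(Q[...,2]>-100)&(hsv[...,1]<90)&(P[...,2]>115)
    q=Q[f]
    for z in range(-100,0,10):
        k=q[(q[:,2]>=z)&(q[:,2]<z+10)]
        if len(k): print(n,z,len(k),k.min(0).round(),k.max(0).round())
    # grip in world: points of grip body, fit its end and sides
    near=(np.hypot(P[...,0]-525,P[...,1]-257)<45)&(hsv[...,1]<70)&(P[...,2]>70)&(P[...,2]<114)
    c=(C.inv().apply((P[near]-[535,205,6])))
    if len(c): print(n,'grip in caddy frame',len(c),np.percentile(c,[1,50,99],axis=0).round(1).tolist())
    for z in (75,85,95):
        k=c[abs(c[:,2]-z)<3]; 
        if len(k): print(n,z,len(k),np.percentile(k,[5,95],axis=0).round(1).tolist(), 'axis should be',round(-34-(z-54)*.577,1))
E
```

```text
[521.52694021 281.45006517 139.350102  ] [[0.981, 0.194, -0.001], [0.169, -0.85, 0.499], [0.096, -0.489, -0.867]] [-0.81  0.79  0.01  1.55  0.45  1.17 -2.43]
[-0.133, -0.198, 0.104, -0.001, -0.001, 0.004]
side -100 40 [-13. -65. -99.] [ 12. -44. -91.]
side -90 9 [ 12. -55. -90.] [ 13. -49. -82.]
side -80 1 [ 11. -49. -71.] [ 11. -49. -71.]
side -70 2 [ 11. -48. -67.] [ 11. -47. -65.]
side -60 26 [ -6. -55. -57.] [ 11. -42. -50.]
side -50 21 [-10. -54. -50.] [ 11. -47. -40.]
side grip in caddy frame 350 [[-63.8, -19.0, 64.5], [-56.2, 3.8, 84.3], [-44.0, 19.0, 102.8]]
side 75 56 [[-52.9, -17.1, 72.3], [-49.3, 16.9, 77.8]] axis should be -46.1
side 85 51 [[-58.5, -17.8, 83.4], [-55.2, 17.3, 87.5]] axis should be -51.9
side 95 58 [[-63.7, -17.0, 92.2], [-60.5, 17.6, 97.8]] axis should be -57.7
wrist -100 10072 [  -7.  -65. -100.] [ 17.  65. -90.]
wrist -90 2904 [ -1. -65. -90.] [ 15.  65. -80.]
wrist -80 2665 [-11. -56. -80.] [ 12.  58. -70.]
wrist -70 2159 [-12. -56. -70.] [ 12.  58. -60.]
wrist -60 1761 [-12. -56. -60.] [ 12.  58. -50.]
wrist -50 728 [-12. -54. -50.] [ 12.  55. -41.]
wrist grip in caddy frame 2008 [[-65.1, -19.1, 66.6], [-59.8, 5.8, 100.5], [-38.6, 19.5, 104.1]]
wrist 75 59 [[-51.6, 17.0, 72.6], [-39.7, 19.5, 77.8]] axis should be -46.1
wrist 85 74 [[-57.5, 15.8, 82.5], [-44.3, 19.5, 87.8]] axis should be -51.9
wrist 95 229 [[-65.0, -15.7, 92.3], [-51.3, 19.5, 97.9]] axis should be -57.7
```

```bash
python3 - <<'E'
from h import *
T=tool(); g=np.array([525.2,255.6,92.]);print(delta(g+(19+OFF)*T.as_matrix()[:,2],T).tolist())
E
```

```text
[-0.149, -0.134, 10.207, -0.002, -0.001, 0.001]
```

Request:
{"api": "step_arm", "payload": {
  "commands": [-0.15, -0.13, 3, 0, 0, 0, 1, -0.15, -0.13, 6, 0, 0, 0, 1, -0.15, -0.13, 8, 0, 0, 0, 1, -0.15, -0.13, 9.5, 0, 0, 0, 1, -0.15, -0.13, 10.1, 0, 0, 0, 1, -0.15, -0.13, 10.1, 0, 0, 0, 1, -0.15, -0.13, 10.1, 0, 0, 0, 1]
}}

```text
clock: 12.05
eef_pos: [530.2, 234.6, 52.5]
tool_rot: [2.621, -0.003, 0.192]
force: [-0.5, 0.5, -0.5]
width: 85.6
gripper_force: 0.0
```

```bash
python3 - <<'E'
from h import *
s=ctrl.read_state(); print(s['force'],s['qpos'].round(2))
T=tool(); g=np.array([525.2,255.6,92.]);print(delta(g+(19+OFF)*T.as_matrix()[:,2],T).tolist())
E
```

```text
[-0.48411616  0.45283845 -0.47702874] [-0.77  0.88  0.04  1.66  0.51  0.96 -2.49]
[-0.088, 0.108, 0.249, -0.003, -0.002, -0.001]
```

Request:
{"api": "step_arm", "payload": {
  "commands": [-0.1, 0.1, 0.2, 0, 0, 0, 1, -0.1, 0.1, 0.2, 0, 0, 0, 0, -0.1, 0.1, 0.2, 0, 0, 0, 0, -0.1, 0.1, 0.2, 0, 0, 0, 0, -0.1, 0.1, 0.2, 0, 0, 0, 0, -0.1, 0.1, 0.2, 0, 0, 0, 0, -0.1, 0.1, 0.2, 0, 0, 0, 0, -0.1, 0.1, 0.2, 0, 0, 0, 0]
}}

```text
clock: 12.85
eef_pos: [529.3, 232.2, 50.5]
tool_rot: [2.621, -0.002, 0.191]
force: [-0.0, 0.3, 0.2]
width: 11.3
gripper_force: 59.0
```

Request:
{"api": "step_arm", "payload": {
  "commands": [0, 0.3, -0.5, 0, 0, 0, 0, 0, 1, -1.7, 0, 0, 0, 0, 0, 2, -3.5, 0, 0, 0, 0, 0, 3.2, -5.5, 0, 0, 0, 0, 0, 4.3, -7.4, 0, 0, 0, 0, 0, 5, -8.7, 0, 0, 0, 0, 0, 5, -8.7, 0, 0, 0, 0]
}}

```text
clock: 13.55
eef_pos: [530.3, 232.7, 153.4]
tool_rot: [2.623, -0.006, 0.191]
force: [0.5, -0.4, -2.3]
width: 11.1
gripper_force: 58.7
```

```bash
cat >> h.py <<'E'
P0=np.array([529.3,232.2,50.5]); R0=R.from_euler('xyz',[2.621,-.002,.191]); O0=np.array([536,204,6.])
def pose(m,th,dyaw=0):
    """reported tool pose that puts the mouth at m with the caddy tipped th deg"""
    m0=O0+C.apply([52,0,4]); A=R.from_euler('z',dyaw,degrees=True)*C*R.from_euler('y',th,degrees=True)*C.inv()
    return np.array(m)+A.apply(P0-m0),A*R0
def mouth():
    s=ctrl.read_state(); A=R.from_euler('xyz',s['tool_rot'])*R0.inv(); m0=O0+C.apply([52,0,4])
    return s['eef_pos']+A.apply(m0-P0),np.degrees(np.arccos(A.as_matrix()[2,2]))
E
python3 - <<'E'
from h import *
print(mouth(),ctrl.read_state()['qpos'].round(2))
a=pose([506,-150,100],0); print(a[0],delta(*a).tolist())
E
```

```text
(array([547.07298649, 153.53995258, 112.81414098]), np.float64(0.24852985133533112)) [-0.76  0.73  0.03  1.62  0.47  1.12 -2.4 ]
[489.37793224 -70.75538646 140.5       ] [-9.787, 24.582, 15.465, -0.002, -0.004, -0.002]
```

Request:
{"api": "step_arm", "payload": {
  "commands": [-0.3, 0.8, 0.5, 0, 0, 0, 0, -1, 2.4, 1.5, 0, 0, 0, 0, -1.9, 4.8, 3, 0, 0, 0, 0, -3.1, 7.8, 4.9, 0, 0, 0, 0, -4.4, 11, 6.9, 0, 0, 0, 0, -5.7, 14.2, 8.9, 0, 0, 0, 0, -6.9, 17.4, 10.9, 0, 0, 0, 0, -8.1, 20.3, 12.7, 0, 0, 0, 0, -9, 22.6, 14.2, 0, 0, 0, 0, -9.6, 24, 15.1, 0, 0, 0, 0]
}}

```text
clock: 14.55
eef_pos: [486.1, -68.3, 138.8]
tool_rot: [2.619, 0.002, 0.188]
force: [-0.1, 0.5, -2.9]
width: 11.2
gripper_force: 58.8
```

```bash
python3 - <<'E'
from h import *
print(mouth(),ctrl.read_state()['qpos'].round(2))
p,r=pose([506,-150,60],0); print(delta(p,r).tolist())
s=ctrl.read_state()
for t in (5,10,15,20): print(t,delta(*pose([506,-150,60],t),p,r).tolist())
d=grab('side'); save(d,'s4')
E
```

```text
(array([ 502.31583864, -147.68962392,   98.53680749]), np.float64(0.2647187544284859)) [-0.44  0.57  0.18  2.13  0.75  0.65 -2.32]
[0.283, -1.65, 3.474, 0.002, 0.005, -0.001]
5 [0.002, 0.676, -0.408, 0.087, -0.0, 0.0]
10 [0.004, 1.385, -0.755, 0.175, -0.0, 0.0]
15 [0.005, 2.122, -1.04, 0.262, -0.0, 0.0]
20 [0.007, 2.881, -1.258, 0.349, -0.001, 0.0]
```

View pics/s4.png

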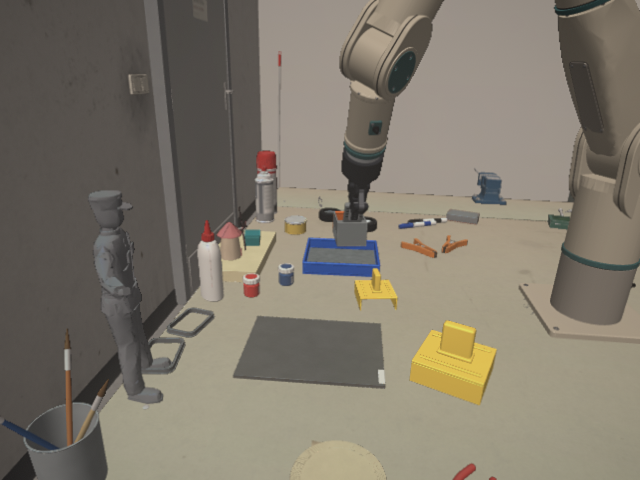

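The caddy is held upright above the tray, at (350,230). The cover stands at (376,290) and everything else is in place. Lowering, then tipping.

Request:
{"api": "step_arm", "payload": {
  "commands": [0.1, -0.6, 1.1, 0, 0, 0, 0, 0.2, -1.3, 2.5, 0, 0, 0, 0, 0.3, -1.9, 3.7, 0, 0.005, 0, 0, 0.3, -2.1, 4.3, 0, 0.005, 0, 0, 0.3, -2.1, 4.3, 0, 0.005, 0, 0]
}}

```text
clock: 15.1
eef_pos: [492.2, -65.8, 90.1]
tool_rot: [2.621, -0.004, 0.196]
force: [-0.3, -0.2, -2.5]
width: 11.0
gripper_force: 58.7
```

```bash
python3 - <<'E'
from h import *
print(mouth(),ctrl.read_state()['force'])
m=[506,-150,52]
for t in (4,8,12,16,20): print(t,delta(*pose(m,t)).tolist())
p,r=pose(m,20)
for t in (24,28,32,36,40,44): print(t,delta(*pose(m,t),p,r).tolist())
E
```

```text
(array([ 509.29331339, -144.98143244,   49.68417772]), np.float64(0.12067631905980694)) [-0.28731235 -0.19753257 -2.49764696]
4 [-0.369, 1.029, -0.323, 0.07, -0.004, 0.004]
8 [-0.368, 1.589, -0.615, 0.14, -0.004, 0.004]
12 [-0.367, 2.168, -0.868, 0.21, -0.004, 0.004]
16 [-0.367, 2.763, -1.079, 0.28, -0.004, 0.004]
20 [-0.367, 3.372, -1.249, 0.35, -0.004, 0.005]
24 [0.001, 0.538, -0.331, 0.07, -0.0, 0.0]
28 [0.003, 1.098, -0.624, 0.14, -0.0, 0.0]
32 [0.004, 1.677, -0.877, 0.209, -0.0, 0.0]
36 [0.006, 2.272, -1.089, 0.279, -0.001, 0.0]
40 [0.007, 2.881, -1.258, 0.349, -0.001, 0.0]
44 [0.008, 3.5, -1.385, 0.419, -0.001, 0.001]
```

Request:
{"api": "step_arm", "payload": {
  "commands": [-0.2, 0.6, -0.1, 0.02, 0, 0, 0, -0.4, 1.0, -0.3, 0.07, 0, 0, 0, -0.4, 1.3, -0.47, 0.105, 0, 0, 0, -0.4, 1.6, -0.62, 0.14, 0, 0, 0, -0.4, 1.88, -0.75, 0.175, 0, 0, 0, -0.4, 2.17, -0.87, 0.21, 0, 0, 0, -0.4, 2.46, -0.98, 0.245, 0, 0, 0, -0.4, 2.76, -1.08, 0.28, 0, 0, 0, -0.4, 3.07, -1.17, 0.315, 0, 0, 0, -0.4, 3.37, -1.25, 0.35, 0, 0, 0]
}}

```text
clock: 16.1
eef_pos: [492.8, -90.3, 119.8]
tool_rot: [2.971, -0.006, 0.194]
force: [-0.8, 0.0, -3.0]
width: 11.5
gripper_force: 58.9
```

```bash
python3 - <<'E'
from h import *
print(mouth(),ctrl.read_state()['force'],ctrl.read_state()['qpos'].round(2))
m=[506,-150,52]
for t in (22,24,26,28,30): print(t,delta(*pose(m,t)).tolist())
E
```

```text
(array([ 506.39066714, -151.00926478,   54.01913878]), np.float64(20.069125967401046)) [-0.8422615   0.04966054 -2.98674286] [ 0.11  0.53 -0.15  2.07  0.47  0.56 -1.8 ]
22 [0.037, 0.117, 0.016, 0.034, -0.005, 0.003]
24 [0.038, 0.389, -0.145, 0.069, -0.005, 0.003]
26 [0.038, 0.666, -0.297, 0.104, -0.005, 0.004]
28 [0.039, 0.949, -0.439, 0.138, -0.005, 0.004]
30 [0.039, 1.236, -0.571, 0.173, -0.005, 0.004]
```

Request:
{"api": "step_arm", "payload": {
  "commands": [0, 0, 0, 0.017, 0, 0, 0, 0, 0.12, 0, 0.035, 0, 0, 0, 0, 0.25, -0.07, 0.052, 0, 0, 0, 0, 0.39, -0.14, 0.07, 0, 0, 0, 0, 0.53, -0.22, 0.087, 0, 0, 0, 0, 0.67, -0.3, 0.104, 0, 0, 0, 0, 0.81, -0.37, 0.121, 0, 0, 0, 0, 0.95, -0.44, 0.138, 0, 0, 0, 0, 1.09, -0.51, 0.156, 0, 0, 0, 0, 1.24, -0.57, 0.173, 0, 0, 0]
}}

```text
clock: 17.1
eef_pos: [494.9, -101.7, 127.0]
tool_rot: [-3.139, -0.006, 0.194]
force: [0.0, -0.2, -2.2]
width: 11.5
gripper_force: 58.9
```

```bash
cat >> h.py <<'E'
def nuts():
    for n in ('scene','side'):
        d=grab(n); P=cloud(d); hsv=cv2.cvtColor(d['image'],cv2.COLOR_RGB2HSV)
        m=(hsv[...,0]>10)&(hsv[...,0]<32)&(hsv[...,1]>80)&(abs(P[...,0]-510)<95)&(abs(P[...,1]+179)<90)&(P[...,2]<60)&(P[...,2]>5)
        k,l,st,c=cv2.connectedComponentsWithStats(m.astype(np.uint8))
        for i in range(1,k):
            if st[i,4]>5: print(n,c[i].round(),st[i,4],P[l==i].mean(0).round())
E
python3 - <<'E'
from h import *
nuts(); print(mouth(),ctrl.read_state()['force'])
m=[506,-150,52]
for t in (32,34,36,38,40): print(t,delta(*pose(m,t)).tolist())
E
```

```text
(array([ 506.16546488, -151.40356877,   51.49754752]), np.float64(29.940637145751438)) [ 0.56095523 -0.77828904 -2.78860777]
32 [0.059, 0.133, -0.226, 0.036, -0.005, 0.002]
34 [0.06, 0.405, -0.386, 0.071, -0.005, 0.002]
36 [0.061, 0.683, -0.537, 0.106, -0.005, 0.002]
38 [0.062, 0.966, -0.678, 0.141, -0.005, 0.002]
40 [0.063, 1.253, -0.809, 0.176, -0.005, 0.002]
```

Request:
{"api": "step_arm", "payload": {
  "commands": [0, 0, -0.1, 0.018, 0, 0, 0, 0, 0.13, -0.2, 0.036, 0, 0, 0, 0, 0.27, -0.3, 0.053, 0, 0, 0, 0, 0.4, -0.38, 0.071, 0, 0, 0, 0, 0.54, -0.46, 0.088, 0, 0, 0, 0, 0.68, -0.54, 0.106, 0, 0, 0, 0, 0.82, -0.61, 0.123, 0, 0, 0, 0, 0.97, -0.68, 0.141, 0, 0, 0, 0, 0.97, -0.68, 0.141, 0, 0, 0, 0, 0.97, -0.68, 0.141, 0, 0, 0]
}}

```text
clock: 18.2
eef_pos: [496.6, -111.1, 133.7]
tool_rot: [-2.999, -0.006, 0.193]
force: [0.3, 0.2, -1.6]
width: 11.2
gripper_force: 59.0
```

```bash
python3 - <<'E'
from h import *
nuts(); print(mouth(),ctrl.read_state()['force'])
d=grab('wrist'); e=grab('scene')
cv2.imwrite('pics/p1.png',np.hstack([cv2.resize(d['image'],(400,300)),cv2.resize(e['image'][190:310,270:430],(400,300))])[:,:,::-1])
m=[506,-150,52]
for t in (40,42,44): print(t,delta(*pose(m,t)).tolist())
E
```

```text
scene [347. 245.] 7 [ 481. -175.   56.]
scene [335. 252.] 27 [ 518. -165.   20.]
scene [345. 255.] 36 [ 488. -177.   15.]
side [344. 257.] 82 [ 504. -170.   16.]
(array([ 505.78328597, -148.4319361 ,   52.02864451]), np.float64(38.00691839544925)) [-0.3012148   0.49082342 -1.92868163]
40 [0.044, 0.425, -0.185, 0.035, -0.005, 0.006]
42 [0.044, 0.697, -0.346, 0.07, -0.005, 0.006]
44 [0.044, 0.975, -0.497, 0.105, -0.005, 0.006]
```

View pics/p1.png

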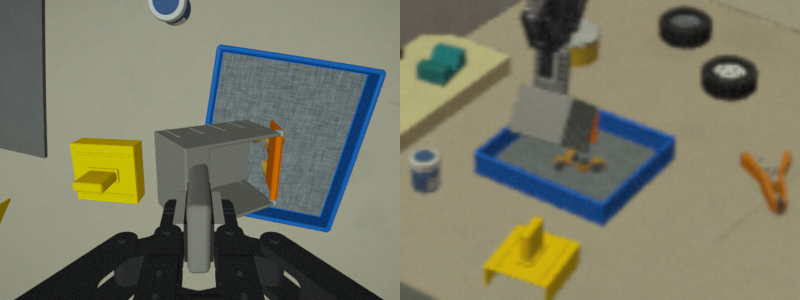

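The left crop shows an empty chamber, with brass only at the mouth (265,160). The right crop shows nuts on the tray floor at (570,160) and (597,160), just under the flap. I'll raise the mouth a little and tip a bit more to free any that linger.

```bash
python3 - <<'E'
from h import *
print(delta(*pose([506,-146,62],41)).tolist(),delta(*pose([506,-142,72],43)).tolist())
E
```

```text
[0.128, 0.03, -1.2, 0.052, -0.005, 0.006] [0.212, -0.226, -2.29, 0.087, -0.005, 0.006]
```

Request:
{"api": "step_arm", "payload": {
  "commands": [0.1, 0, -0.4, 0.017, 0, 0, 0, 0.1, 0, -0.8, 0.035, 0, 0, 0, 0.1, 0, -1.2, 0.052, 0, 0, 0, 0.1, -0.1, -1.7, 0.07, 0, 0, 0, 0.2, -0.2, -2.3, 0.087, 0, 0, 0, 0.2, -0.2, -2.3, 0.087, 0, 0, 0, 0.2, -0.2, -2.3, 0.087, 0, 0, 0]
}}

```text
clock: 19.1
eef_pos: [498.8, -112.1, 156.9]
tool_rot: [-2.912, -0.007, 0.193]
force: [-1.1, 0.2, -1.8]
width: 11.7
gripper_force: 59.0
```

```bash
python3 - <<'E'
from h import *
nuts(); print(mouth(),ctrl.read_state()['force'])
d=grab('wrist'); e=grab('scene')
cv2.imwrite('pics/p2.png',np.hstack([cv2.resize(d['image'][100:400,200:600],(400,300)),cv2.resize(e['image'][210:300,290:410],(400,300),interpolation=2)])[:,:,::-1])
E
```

```text
scene [336. 252.] 34 [ 515. -168.   19.]
scene [345. 255.] 37 [ 489. -177.   14.]
side [344. 257.] 81 [ 504. -169.   16.]
(array([ 506.26591112, -142.37084502,   71.90741005]), np.float64(42.993012829167036)) [ 0.22299416  0.03183588 -1.92529009]
```

View pics/p2.png

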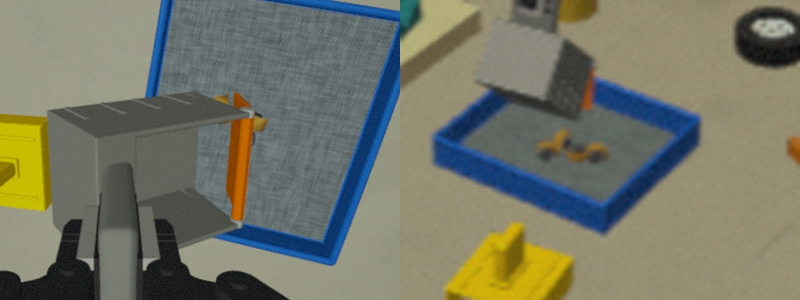

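The left crop shows an empty chamber with the flap open. The right crop shows the nuts clustered on the tray floor at about (575,148). Now I'll untip while rising.

```bash
python3 - <<'E'
from h import *
for t,z in ((39,76),(35,80),(31,84),(27,88),(23,92),(19,96),(15,100),(11,104),(7,108),(3,112)): print(t,delta(*pose([510,-138,z],t)).tolist()[:4])
p,r=pose([510,-138,112],3); print(delta(*pose([542,150,112],0),p,r))
E
```

```text
39 [0.505, -0.944, 0.048, -0.07]
35 [0.507, -1.522, 0.062, -0.139]
31 [0.509, -2.071, 0.108, -0.209]
27 [0.51, -2.588, 0.185, -0.279]
23 [0.511, -3.072, 0.29, -0.349]
19 [0.512, -3.52, 0.422, -0.419]
15 [0.513, -3.931, 0.578, -0.489]
11 [0.514, -4.303, 0.754, -0.558]
7 [0.514, -4.635, 0.949, -0.628]
3 [0.514, -4.926, 1.159, -0.698]
[  8.605 -25.087 -12.2    -0.052   0.     -0.   ]
```

Request:
{"api": "step_arm", "payload": {
  "commands": [0.5, -0.9, 0, -0.07, 0, 0, 0, 0.5, -1.5, 0, -0.14, 0, 0, 0, 0.5, -2.1, 0.1, -0.21, 0, 0, 0, 0.5, -2.6, 0.2, -0.28, 0, 0, 0, 0.5, -3.1, 0.3, -0.35, 0, 0, 0, 0.5, -3.5, 0.4, -0.42, 0, 0, 0, 0.5, -3.9, 0.6, -0.49, 0, 0, 0, 0.5, -4.3, 0.75, -0.56, 0, 0, 0, 0.5, -4.6, 0.95, -0.63, 0, 0, 0, 0.5, -4.9, 1.15, -0.7, 0, 0, 0]
}}

```text
clock: 20.3
eef_pos: [494.2, -60.3, 157.0]
tool_rot: [2.669, -0.008, 0.195]
force: [-0.4, 0.1, -2.3]
width: 11.1
gripper_force: 59.4
```

```bash
python3 - <<'E'
from h import *
print(mouth(),ctrl.read_state()['force'],ctrl.read_state()['qpos'].round(2))
print(delta(*pose([542,150,110],0)).tolist())
for n in ('scene','side','wrist'):
    d=grab(n); P=cloud(d); hsv=cv2.cvtColor(d['image'],cv2.COLOR_RGB2HSV)
    m=(hsv[...,0]>10)&(hsv[...,0]<32)&(hsv[...,1]>80)&(abs(P[...,0]-510)<95)&(abs(P[...,1]+179)<90)&(P[...,2]<60)&(P[...,2]>5)
    q=P[m]; print(n,m.sum(),q.min(0).round() if len(q) else '',q.max(0).round() if len(q) else '')
E
```

```text
(array([ 510.97022606, -137.4317982 ,  112.6083591 ]), np.float64(2.7926683083145263)) [-0.38582363  0.1355558  -2.30088054] [-0.27  0.52 -0.02  2.09  0.76  0.73 -2.3 ]
[8.667, -25.086, -12.01, -0.048, -0.007, 0.001]
scene 74 [ 472. -206.    5.] [ 532. -152.   29.]
side 82 [ 420. -185.    6.] [ 527. -109.   24.]
wrist 50 [ 521. -248.    5.] [ 530. -146.   19.]
```

```bash
python3 - <<'E'
from h import *
d=grab('wrist'); P=cloud(d); hsv=cv2.cvtColor(d['image'],cv2.COLOR_RGB2HSV)
s=ctrl.read_state(); A=R.from_euler('xyz',s['tool_rot'])*R0.inv()
Q=C.inv().apply(A.inv().apply(P.reshape(-1,3)-s['eef_pos'])+P0-O0).reshape(P.shape)
ch=(Q[...,0]>-42)&(Q[...,0]<40)&(abs(Q[...,1])<27)&(Q[...,2]>-2)&(Q[...,2]<40)
q=Q[ch]; br=(hsv[...,0]>10)&(hsv[...,0]<32)&(hsv[...,1]>80)&ch
print(ch.sum(),br.sum(),np.percentile(q[:,2],[5,50,80,95]),q.min(0),q.max(0))
f=(Q[...,2]>8)&(Q[...,2]<18)&ch&(abs(Q[...,1])<22); print('raised pts',f.sum())
fl=(hsv[...,0]<12)&(hsv[...,1]>150)&(Q[...,0]>30)&(Q[...,0]<110)&(abs(Q[...,1])<40); print('flap',np.percentile(Q[fl],[2,98],axis=0).round().tolist())
# nuts: enlarged hue map in tray from scene
e=grab('scene'); h=cv2.cvtColor(e['image'],cv2.COLOR_RGB2HSV); P=cloud(e)
m=(h[...,0]>8)&(h[...,0]<32)&(h[...,1]>60)
for v in range(244,264): print(''.join('#' if m[v,u] and h[v,u,1]>110 else '+' if m[v,u] else 'o' if h[v,u,2]<60 else '.' for u in range(322,362)))
E
```

```text
2862 0 [3.25942712 4.10442366 4.53592375 4.94021857] [  2.90403655 -26.97968774   2.4132253 ] [39.9877597   9.62915404  5.95432187]
raised pts 0
flap [[44.0, -32.0, 7.0], [49.0, 31.0, 41.0]]
......ooo...............................
........................................
........................................
......o.................................
........................................
...............+##+.....................
..............#####.....................
..............####......................
..........+#+####+......................
.........+#######.o.....+###+...........
.........+++#####+.....+######..........
.............+##..+++++##+++#+..........
...........o...+.+#######...+++.........
..................+#####+.oo.+..........
...................++++.................
........................................
........................................
........................................
........................................
........................................
```

Four nuts are in the tray, the caddy floor is bare and the flap is shut. Carrying the caddy back.

Request:
{"api": "step_arm", "payload": {
  "commands": [0.3, -0.8, -0.4, -0.02, 0, 0, 0, 0.9, -2.5, -1.2, -0.05, -0.005, 0, 0, 1.7, -5, -2.4, -0.05, -0.005, 0, 0, 2.8, -8, -3.8, -0.05, -0.005, 0, 0, 3.9, -11.3, -5.4, -0.05, -0.005, 0, 0, 5, -14.5, -6.9, -0.05, -0.005, 0, 0, 6.1, -17.8, -8.5, -0.05, -0.005, 0, 0, 7.2, -20.8, -10, -0.05, -0.005, 0, 0, 8.1, -23.3, -11.2, -0.05, -0.005, 0, 0, 8.7, -25, -12, -0.05, -0.005, 0, 0]
}}

```text
clock: 21.55
eef_pos: [527.0, 228.5, 151.1]
tool_rot: [2.625, -0.002, 0.19]
force: [-0.4, -1.1, -2.2]
width: 11.4
gripper_force: 59.7
```

```bash
python3 - <<'E'
from h import *
print(mouth(),ctrl.read_state()['force'])
for z in (40,15,11.5,10): print(z,delta(*pose([544,152,z],0)).tolist())
E
```

```text
(array([543.52823343, 149.41590103, 110.23729764]), np.float64(0.2273721694776422)) [-0.35820116 -1.08553047 -2.24298379]
40 [0.071, -3.712, 6.006, -0.004, 0.0, -0.001]
15 [0.065, -4.947, 8.18, -0.004, 0.0, -0.001]
11.5 [0.064, -5.12, 8.484, -0.004, 0.0, -0.001]
10 [0.064, -5.194, 8.615, -0.004, 0.0, -0.001]
```

Request:
{"api": "step_arm", "payload": {
  "commands": [0, -1, 1.3, 0, 0, 0, 0, 0, -2.4, 3.6, -0.004, 0, 0, 0, 0.1, -3.7, 6, -0.004, 0, 0, 0, 0.1, -4.5, 7.4, -0.004, 0, 0, 0, 0.1, -4.9, 8.1, -0.004, 0, 0, 0, 0.1, -5.05, 8.35, -0.004, 0, 0, 0, 0.1, -5.05, 8.35, -0.004, 0, 0, 0]
}}

```text
clock: 22.25
eef_pos: [527.1, 229.4, 53.8]
tool_rot: [2.617, -0.002, 0.191]
force: [0.2, -0.0, -2.3]
width: 11.7
gripper_force: 59.6
```

```bash
python3 - <<'E'
from h import *
print(mouth(),ctrl.read_state()['force'])
for z in (11,10,9): print(z,delta(*pose([544,152,z],0)).tolist())
E
```

```text
(array([543.69234017, 149.96963709,  13.56099939]), np.float64(0.2101370836138163)) [ 0.22713292 -0.03027124 -2.34196381]
11 [0.067, -0.268, 0.107, 0.004, -0.0, -0.0]
10 [0.067, -0.318, 0.193, 0.004, -0.0, -0.0]
9 [0.067, -0.368, 0.28, 0.004, -0.0, -0.0]
```

Still hanging about 3 mm up. I'll ease it down to contact.

Request:
{"api": "step_arm", "payload": {
  "commands": [0, -0.05, 0.08, 0.004, 0, 0, 0, 0, -0.1, 0.16, 0.004, 0, 0, 0, 0, -0.15, 0.24, 0.004, 0, 0, 0]
}}

```text
clock: 22.55
eef_pos: [527.0, 230.1, 51.3]
tool_rot: [2.622, -0.003, 0.191]
force: [0.0, 0.1, -4.0]
width: 11.3
gripper_force: 59.8
```

Request:
{"api": "step_arm", "payload": {
  "commands": [0, -0.025, 0.04, 0, 0, 0, 0, 0, -0.05, 0.08, 0, 0, 0, 0]
}}

```text
clock: 22.75
eef_pos: [526.9, 230.3, 50.3]
tool_rot: [2.621, -0.003, 0.192]
force: [-1.5, 2.1, 4.2]
width: 11.6
gripper_force: 60.6
```

Request:
{"api": "step_arm", "payload": {
  "commands": [0, 0, 0, 0, 0, 0, 1, 0, 0, 0, 0, 0, 0, 1, 0, 0, 0, 0, 0, 0, 1, 0, 0, 0, 0, 0, 0, 1, 0, 0, 0, 0, 0, 0, 1, 0, 0, 0, 0, 0, 0, 1, 0, 0, -2, 0, 0, 0, 1, 0, 0, -6, 0, 0, 0, 1, 0, 0, -10, 0, 0, 0, 1, 0, 0, -13, 0, 0, 0, 1]
}}

```text
clock: 23.75
eef_pos: [514.1, 295.0, 164.4]
tool_rot: [2.623, -0.003, 0.192]
force: [1.0, 0.4, -0.7]
width: 85.4
gripper_force: 0.0
```

```bash
python3 - <<'E'
from h import *
print(ctrl.read_state()['force'])
for n in('side','wrist','scene'):
    d=grab(n); P=cloud(d); hsv=cv2.cvtColor(d['image'],cv2.COLOR_RGB2HSV); H,S=hsv[...,0],hsv[...,1]
    near=(abs(P[...,0]-530)<90)&(abs(P[...,1]-205)<90)
    q=P[near&(S<70)&(P[...,2]>57)&(P[...,2]<64)]; print(n,'rim',len(q),cv2.minAreaRect(q[:,:2].astype(np.float32)),np.percentile(q[:,2],[5,50,95]).round(1))
    Q=C.inv().apply((P-[534,203,6]).reshape(-1,3)).reshape(P.shape)
    f=Q[near&(H<12)&(S>150)]; print('flap',len(f),np.percentile(f,[2,98],axis=0).round().tolist() if len(f) else '')
    f=near&(abs(Q[...,0]+20)>0)&(abs(Q[...,1])<19)&(Q[...,0]<-36)&(Q[...,2]>90)&(Q[...,2]<106); print('grip top',np.percentile(Q[f],[50,99],axis=0).round().tolist() if f.any() else '')
    Y=(H>15)&(H<35)&(S>150)&(abs(P[...,0]-425)<80)&(abs(P[...,1]-10)<80); q=P[Y&(P[...,2]>24)&(P[...,2]<34)]
    print('cover',len(q),cv2.minAreaRect(q[:,:2].astype(np.float32)) if len(q)>10 else '')
    m=(H>8)&(H<32)&(S>100)&(abs(P[...,0]-510)<84)&(abs(P[...,1]+179)<74)&(P[...,2]<60)&(P[...,2]>5); q=P[m]
    if len(q): print('nuts',len(q),np.percentile(q,[1,99],axis=0).round().tolist())
E
```

```text
[ 1.01991569  0.35937833 -0.70732686]
side rim 307 ((532.9485473632812, 201.28244018554688), (64.3100814819336, 91.4784927368164), 10.482007026672363) [58.  60.  62.2]
flap 194 [[40.0, -27.0, 10.0], [54.0, 24.0, 53.0]]
grip top [[-60.0, -0.0, 99.0], [-54.0, 19.0, 104.0]]
cover 567 ((429.17431640625, 11.561405181884766), (73.7299575805664, 78.69226837158203), 11.587541580200195)
nuts 37 [[478.0, -182.0, 6.0], [524.0, -153.0, 24.0]]
wrist rim 1460 ((532.2925415039062, 202.97225952148438), (65.1977767944336, 89.4548110961914), 10.298810958862305) [57.6 60.4 61.5]
flap 71 [[-94.0, -26.0, 7.0], [52.0, 29.0, 277.0]]
grip top [[-61.0, 1.0, 101.0], [-52.0, 18.0, 104.0]]
cover 1854 ((427.9556884765625, 11.640552520751953), (75.34408569335938, 80.3414077758789), 10.855737686157227)
nuts 311 [[474.0, -183.0, 5.0], [524.0, -147.0, 24.0]]
scene rim 128 ((529.73388671875, 204.14549255371094), (68.06729888916016, 92.24403381347656), 12.64616584777832) [57.4 59.6 61.9]
flap 5 [[48.0, -30.0, -0.0], [85.0, 57.0, 38.0]]
grip top [[-60.0, -0.0, 99.0], [-52.0, 15.0, 104.0]]
cover 448 ((428.3074645996094, 9.138633728027344), (77.2236557006836, 84.78472137451172), 11.864672660827637)
nuts 60 [[469.0, -185.0, 6.0], [522.0, -150.0, 26.0]]
```

Request:
{"api": "step_arm", "payload": {
  "commands": [0, 0, -2, 0, 0, 0, 1, 0, 0, -2, 0, 0, 0, 1, 0, 0, -2, 0, 0, 0, 1]
}}

```text
clock: 24.2
eef_pos: [512.1, 301.9, 178.8]
tool_rot: [2.62, -0.001, 0.191]
force: [-0.1, -0.2, -1.0]
width: 85.5
gripper_force: 0.0
```

```bash
python3 -c "
from cell import ctrl
print(ctrl.finish_job())"
```

```text
the job is handed in; nothing more can be done
None
```

I handed the job in at 24 s but got no verdict back; my last camera check showed the cover standing on the bare table, the nuts in the tray (tipped to about 43°), and the emptied caddy upright on the board with its flap shut.

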